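Lock the nursery sound soother on the moon channel

ROBOT

A 6-joint arm with a two-finger parallel gripper is mounted at the origin on the work surface. World frame = base frame: x ahead of the robot, y to its left, z up, the work surface at z = 0. Lengths are in m, angles in rad, forces in N, time in s.
With the tool pointing down it reaches from about 0.3 to 1 m from the base axis. Payload 5.1 kg.
Tool frame: the origin (TCP) lies between the finger pads; the fingertips stand 22 mm ahead of it and the grasp point (between the pads) lies 3 mm ahead of it; z points along the fingers, x is the direction in which the jaws open and shut, and the axes are right-handed (so a half turn about z gives the same grasp; the last joint's range is limited). The gripper opens to 95 mm and grips with 3 to 60 N. Pads are 20 mm wide; open, the fingers measure 119 mm over their backs; the gripper's body (75 mm by 180 mm) begins 59 mm behind the grasp point.
Start: joints at [-1.196, 0.124, 1.65, -0, 1.367, -0.083], TCP at [0.287, -0.583, 0.237] pointing down, gripper open.
Joint ranges: [-2.61, 2.61], [-1.02, 2.33], [0.03, 2.71], [-1.35, 4.49], [0.32, 2.68], [-2.91, 2.91]. Speed limits (rad/s): [2.57, 2.57, 3.14, 3.14, 3.14, 3.14].

INTERFACE

Orientations are given as a unit quaternion [x, y, z, w].
In Python, from rig import robot, eyes gives the robot as it stands.
- The arm moves only by the tool step_arm, never from a script. Its argument "commands" is a list of rows, each an object of numbers: "dx", "dy", "dz": the shift along the world's x, y, z in m; "turn": the turn about the world's z in degrees. In form: [{"dx": .., "dy": .., "dz": .., "turn": ..}, ...]. A call has exactly 5 rows; each row shifts and turns the commanded pose from where the row before left it; what a row does not reach is not made up. A row lasts 1/10 s, in which the tool goes at most 50 mm and 8.59 degrees, less where a joint would pass 70% of its speed; a pose out of reach is approached as far as the arm can. A call is refused whole if a number of a shift passes 0.05 or a number of a turn 8.59, either way. A call with a gripper value outside its range is refused whole. "claw" is the closure in counts, from 0 (fully open) to 255 (shut), set as the call begins (left out, the last holds). The fingers move at their own pace and stop on an object; the grip force is fixed at half the most. Time passes only in rows, so rows that do not move let the fingers close, or fill a call up. It gives the time, the measured TCP pose, the force and the opening at its end, in the units of the state.
- robot.read_state(): the state, without advancing time (a new reading comes with each control period).
- eyes.capture(name): name is "side" or "top"; returns a dict with "frame" (400x640x3 uint8, red, green, blue), "fx", "fy", "cx", "cy" (pixels), "D" ([k1, k2, p1, p2, k3] as OpenCV has them; the pictures are not rectified), "world_to_cam" (4x4, takes a point from world to camera coordinates). Camera axes: x right, y down, z forward; pixel columns grow to the right and rows downward; lengths in m; the calibration is good to about 2 mm. A picture is of the moment at which its call begins. There is no depth.
- robot.job_done(): hands the job in, once; it reports no verdict.
The state is a dict: "time": time; "q": joint angles; "joint_vel": joint speeds; "tau": joint torques, N m; "position": TCP position; "eef_rot": TCP orientation; "wrist_force": force on the tool from outside, world axes, zero at the start; "ft_torque": the same for the moment, N m; "gripper_width": finger opening in m.
Only numpy, scipy, OpenCV 4.12 (cv2) and the standard library are available. Lean on these libraries where they do the work, as an engineer would, in place of code of your own. Each camera call takes 0.05 s, during which the arm holds its last target. There are 200 camera calls.

TASK

On the dresser, set the round white sound soother to the moon: turn its raised selector, going the shorter way round, until the arrow is at the moon icon, then find the channel's lock by feel, a little to one side or the other of the stuck-on icon, and push the selector fully home there. Press gently (about 5 to 10 N, never 20 N on the mechanism), do not push it in at any other channel, leave the other things on the dresser alone, and let go.

Things in the scene. Friction and masses are not known exactly. Their poses are not given: they have to be found in the camera images.
- machine: Sound soother: white round housing, 160 mm diameter, 60 mm high, fixed to the dresser. Origin at the centre of its underside, z up. Its +x axis points to its plain 'off' bar (16 x 5 mm, on the top 61 mm from the axis); the selector turns about its z axis.
- dial (a joint): Angle of the selector about the machine's z axis, rad, counterclockwise from above positive; 0 = arrow towards the machine's +x axis (the off bar). While raised it turns endlessly both ways, with light friction (about 0.05 N m), and stays where left. Starts within 0.3 rad of 0.
- press (a joint): How far the selector is pushed down, m: 0 = raised (start), 0.008 = fully home. It does not spring back and does not drop by itself; its sliding friction is about 2 N. Between channels its key meets a sprung ring after 1.5 mm, which gives 4 mm more and then stops hard. Over a channel's slot only that friction resists, down to 8 mm; once in, the selector no longer turns.
- knob: The selector: white disc, 88 mm diameter, 10 mm thick, with an upright grip bar 14 mm thick and 30 mm high on it, along its own x (from -32 to +24 mm). A grey arrow nose lies on the disc at the bar's +x end. Origin on the turning axis, level with the machine's underside while raised; disc top at z = 80 mm, bar top at 110 mm. Fingertips straddling the bar can rest on the disc. Key below it.
- knob_grip (a point): Point on the turning axis inside the grip bar, 19 mm above the disc top and 11 mm below the bar top: grip the bar here from above, fingers closing across its 14 mm thickness.
- pointer_tip (a point): Tip of the arrow nose, 40 mm from the turning axis on the knob's +x axis.
- moon: Raised crescent moon icon, 24 mm, 5 mm high, black plastic; origin at its middle on the housing top, 61 mm from the turning axis. Four icons sit at +1.2, -1.2, +2.3, -2.3 rad from the off bar, in any order. They were stuck on by hand: each true slot lies 0.08 to 0.32 rad (5 to 18 degrees) to one side or the other of its icon, differently each time.
- star: Raised five-armed star icon, 26 mm, same plastic; another channel.
- cloud: Raised cloud icon of three touching domes, 26 mm; another channel.
- wave: Raised wavy line icon, 29 mm long; another channel.
- core: The unseen mechanism in the housing, axes as the machine's. Its ring under the selector's key: 1.5 N preload + 2.5 N per mm, for 4 mm. Slots in it leave the key 1.5 mm play each side at 34 mm radius (0.04 rad either way). Sliding a lightly pressed key over a slot, one feels the down force fall from the press to under 2 N, as the ring springs up round it; 0.7 N m of twist is then 20 N.
- jar: Glass jar with closed aluminium lid, 72 mm diameter, 105 mm high; bystander, origin at the centre of its underside.
- camera: White monitor camera, a 60 mm ball on a small stand, 115 mm high, foot 72 mm diameter; bystander, origin under its foot.
- rattle: Yellow hard silicone rattle lying flat, about 150 mm long with a 44 mm ball and a ring handle; bystander, origin near its middle on the dresser.
Mind the look-alikes: they are no part of the job. Leave any brown or yellow look-alike of the machine alone.

How it is judged:
By the outcome, as a careful person would: the job done as asked, in the order asked, and still so for the second after the job is handed in, with the robot touching nothing.
It also fails if it takes over 72 s, if anything falls off the work surface, if the arm or the gripper's body presses on something with over 40 N, if the wrist force passes 120 N, or if a joint passes its speed limit or range.

## Working session

There is one attempt and no reset: what is moved stays moved. The work goes in short steps, Python scripts to look and compute and a tool call to move; the robot and the scene stay as the last step left them, time stands still between calls to the robot, and variables do not carry over. Pictures are saved under pics/ and viewed, about 8 in all and at most 12, crops included, and the job is handed in when it is done.

Besides the shell and the picture viewer there is one more tool, called after "Request:" in YAML: its name, and indented under it one key for each argument. step_arm: Moves the arm, as the interface text tells. Its arguments: {"type":"object","properties":{"commands":{"type":"array"},"claw":{"type":"number"}},"required":["commands"]}

```bash
mkdir -p pics; cat > h.py <<'E'
import numpy as np, cv2
from rig import robot, eyes
def K(c): return np.array([[c['fx'],0,c['cx']],[0,c['fy'],c['cy']],[0,0,1.]])
def cast(c,px,z):
    p=cv2.undistortPoints(np.array(px,float).reshape(-1,1,2),K(c),np.array(c['D'],float)).reshape(-1,2)
    T=np.array(c['world_to_cam']);R,t=T[:3,:3],T[:3,3];o=-R.T@t
    d=np.c_[p,np.ones(len(p))]@R
    return o+d*((z-o[2])/d[:,2])[:,None]
def proj(c,P):
    T=np.array(c['world_to_cam'])
    return cv2.projectPoints(np.array(P,float).reshape(-1,1,3),cv2.Rodrigues(T[:3,:3])[0],T[:3,3],K(c),np.array(c['D'],float))[0].reshape(-1,2)
def save(n,im): cv2.imwrite('pics/'+n,cv2.cvtColor(im,cv2.COLOR_RGB2BGR))
E
python3 - <<'E'
from h import *
import pickle
a=eyes.capture('top');b=eyes.capture('side');pickle.dump((a,b),open('c0.pkl','wb'))
save('top0.png',a['frame']);save('side0.png',b['frame'])
s=robot.read_state();print(s['time'],s['position'],s['eef_rot'],s['wrist_force'],s['gripper_width'])
E
```

```text
0.1 [ 0.28704436 -0.58256503  0.2354817 ] [ 8.49108698e-01 -5.28217255e-01 -7.92436076e-04 -5.68017862e-04] [0.14070486 0.3419308  0.7882116 ] 0.09533085587306775
```

View pics/top0.png

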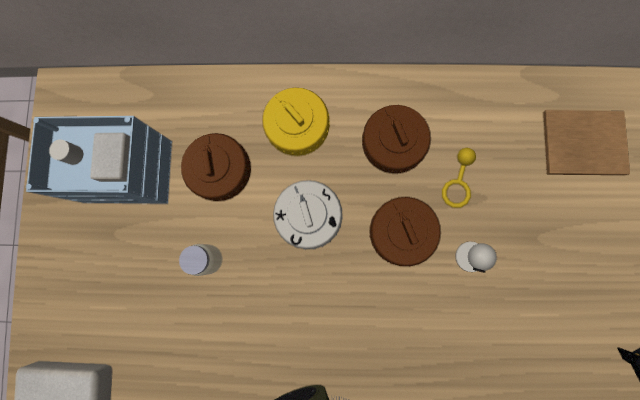

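View pics/side0.png

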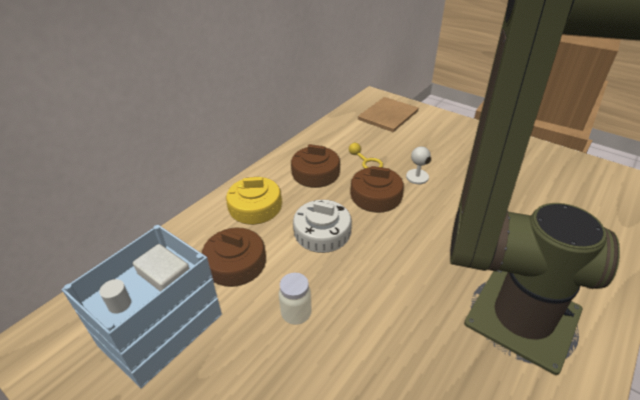

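The top view shows one white machine at (308,214). The look-alikes are yellow at (296,120) and brown at (216,166), (396,139) and (405,231). Only the white one fits the description. The moon seems to be at (296,240), so I'll confirm it in an enlarged crop.

```bash
python3 - <<'E'
from h import *
import pickle
a,b=pickle.load(open('c0.pkl','rb'))
f=a['frame'];save('crop0.png',cv2.resize(f[172:256,264:352],None,fx=7,fy=7,interpolation=cv2.INTER_CUBIC))
hsv=cv2.cvtColor(f,cv2.COLOR_RGB2HSV)
w=((hsv[...,1]<50)&(hsv[...,2]>110)).astype(np.uint8)
m=np.zeros_like(w);m[172:256,264:352]=w[172:256,264:352]
c=max(cv2.findContours(m,0,2)[0],key=cv2.contourArea)
print(cv2.minEnclosingCircle(c))
hull=cv2.convexHull(c)
P=cast(a,hull.reshape(-1,2),0.06)
print('circle',cv2.minEnclosingCircle((P[:,:2]*1000).astype(np.float32)))
fill=np.zeros_like(w);cv2.drawContours(fill,[hull],-1,1,-1);fill=cv2.erode(fill,np.ones((5,5)))
d=((f.max(2)<90)&(fill>0)).astype(np.uint8)
n,l,st,ce=cv2.connectedComponentsWithStats(d)
for i in range(1,n):
    if st[i,4]>3: print(ce[i],st[i,4],cast(a,[ce[i]],.064)[0])
R=np.array(a['world_to_cam']);print('cam',-R[:3,:3].T@R[:3,3])
E
```

```text
((306.17974853515625, 213.7322540283203), 34.160423278808594)
circle ((532.6708984375, 59.80876922607422), 77.85552978515625)
[325.75       194.29166667] 24 [0.57647268 0.01546297 0.064     ]
[302.6 198.8] 5 [0.56566638 0.06816705 0.064     ]
[280.28205128 215.05128205] 39 [0.52797655 0.11832064 0.064     ]
[332.09433962 221.58490566] 53 [5.14302674e-01 3.11420934e-04 6.40000000e-02]
[291.94444444 238.22222222] 18 [0.47578237 0.09049674 0.064     ]
[298.94736842 240.21052632] 19 [0.47150343 0.07455706 0.064     ]
cam [ 0.4457172  -0.01907212  0.99496612]
```

View pics/crop0.png

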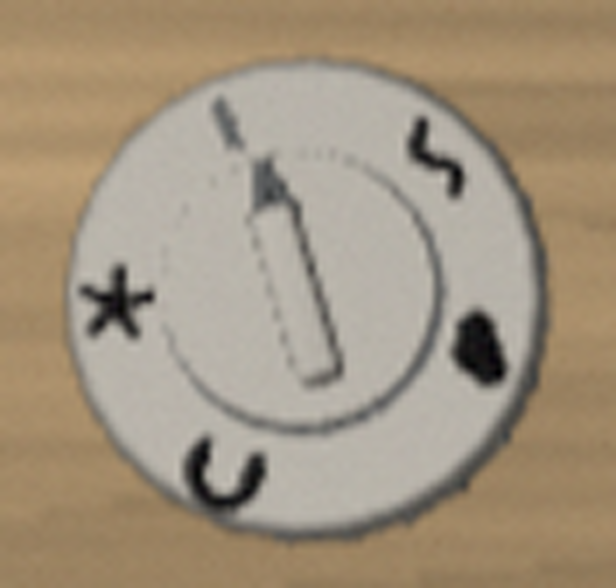

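The crop confirms the white machine: off bar at crop (228,125), star (117,302), crescent moon (226,475), cloud (480,348), wave (437,157). The arrow tip is at (263,158).

```bash
python3 - <<'E'
from h import *
import pickle
from scipy.optimize import least_squares
a,b=pickle.load(open('c0.pkl','rb'))
g=lambda p:np.array(p,float)/7+[264,172]-0.43
ic=cast(a,g([(228,125),(117,302),(226,475),(480,348),(437,157)]),.064)[:,:2]
r=least_squares(lambda c:np.hypot(*(ic-c).T)-.061,[.53,.06]);c=r.x
print(c,r.fun)
an=np.arctan2(*(ic-c).T[::-1]);print('ang',an,'rel off',(an-an[0]+np.pi)%(2*np.pi)-np.pi)
s=least_squares(lambda t:[np.angle(np.exp(1j*(an[i]-t[0]-o))) for i,o in zip(range(5),[0,1.2,2.3,-2.3,-1.2])],[an[0]]).x
print('theta0',s)
tip=cast(a,g([(263,158)]),.082)[0,:2];print('tip',tip,np.hypot(*(tip-c)),np.arctan2(*(tip-c)[::-1]))
top=cast(a,g([(253,212),(296,205),(342,374),(306,384)]),.11)[:,:2]
f=top[:2].mean(0);k=top[2:].mean(0);print('bar',f,k,np.hypot(*(f-k)),np.arctan2(*(f-k)[::-1]),'axis from bar',k+(f-k)*32/56)
# disc circle
q=cast(a,g([(440,290),(300,434),(375,165),(170,335),(305,153)]),.08)[:,:2]
print('disc',least_squares(lambda c:np.hypot(*(q-c).T)-.044,c).x)
from scipy.spatial.transform import Rotation as R
st=robot.read_state();print(R.from_quat(st['eef_rot']).as_matrix().round(3))
# side view check
P=[[*c,.11],[*(c+.061*np.array([np.cos(s[0]-0),np.sin(s[0])])),.064]]
print(proj(b,P))
E
```

```text
[0.5314888  0.05794205] [ 0.00024116 -0.00054383  0.00192019 -0.00095746  0.00174841]
ang [ 0.4292127   1.61613343  2.75638158 -1.84926236 -0.75580416] rel off [ 0.          1.18692073  2.32716888 -2.27847506 -1.18501686]
theta0 [0.43933224]
tip [0.57384339 0.06996904] 0.04402907070892367 0.2766765642376454
bar [0.55416003 0.06334476] [0.50154788 0.04705995] 0.05507480179294853 0.300172745545089 axis from bar [0.53161196 0.05636555]
disc [0.53171886 0.05647732]
[[ 0.442 -0.897 -0.001]
 [-0.897 -0.442  0.002]
 [-0.002 -0.    -1.   ]]
[[322.49199374 203.04309008]
 [300.69700924 212.93427161]]
```

Request:
step_arm:
  commands:
    - {"dx":0.01,"dy":0.025,"dz":0,"turn":-1}
    - {"dx":0.016,"dy":0.042,"dz":0,"turn":-2}
    - {"dx":0.016,"dy":0.042,"dz":0,"turn":-2}
    - {"dx":0.016,"dy":0.042,"dz":0,"turn":-2}
    - {"dx":0.016,"dy":0.042,"dz":0,"turn":-2}
  claw: 0

```text
time: 0.6
position: [0.3614, -0.3882, 0.236]
eef_rot: [0.804, -0.594, -0.0, -0.0]
wrist_force: [0.8, 0.7, 0.4]
gripper_width: 0.0955
```

Request:
step_arm:
  commands:
    - {"dx":0.016,"dy":0.042,"dz":0,"turn":0}
    - {"dx":0.016,"dy":0.042,"dz":0,"turn":0}
    - {"dx":0.016,"dy":0.042,"dz":0,"turn":0}
    - {"dx":0.016,"dy":0.042,"dz":0,"turn":0}
    - {"dx":0.016,"dy":0.042,"dz":0,"turn":0}

```text
time: 1.1
position: [0.4413, -0.1782, 0.2363]
eef_rot: [0.805, -0.593, -0.0, -0.0]
wrist_force: [-0.2, -1.3, -0.0]
gripper_width: 0.0951
```

Request:
step_arm:
  commands:
    - {"dx":0.016,"dy":0.042,"dz":0,"turn":0}
    - {"dx":0.016,"dy":0.042,"dz":0,"turn":0}
    - {"dx":0.016,"dy":0.042,"dz":0,"turn":0}
    - {"dx":0.01,"dy":0.02,"dz":0,"turn":0}
    - {"dx":0,"dy":0,"dz":0,"turn":0}

```text
time: 1.6
position: [0.4996, -0.0317, 0.2361]
eef_rot: [0.806, -0.591, -0.001, 0.0]
wrist_force: [-0.5, -1.0, -0.1]
gripper_width: 0.0951
```

Request:
step_arm:
  commands:
    - {"dx":0.011,"dy":0.03,"dz":0,"turn":-0.5}
    - {"dx":0.011,"dy":0.03,"dz":0,"turn":0}
    - {"dx":0.01,"dy":0.0287,"dz":0,"turn":0}
    - {"dx":0,"dy":0,"dz":-0.02,"turn":0}
    - {"dx":0,"dy":0,"dz":-0.02,"turn":0}

```text
time: 2.1
position: [0.5316, 0.0543, 0.1966]
eef_rot: [0.803, -0.596, 0.001, -0.0]
wrist_force: [-0.4, -0.3, -1.0]
gripper_width: 0.095
```

```bash
python3 - <<'E'
from h import *
b=eyes.capture('side');f=b['frame'];save('side1.png',cv2.resize(f[120:270,240:440],None,fx=4,fy=4,interpolation=cv2.INTER_CUBIC))
s=robot.read_state();print(s['position'],s['eef_rot'],s['q'],s['wrist_force'])
E
```

```text
[0.52903138 0.0538938  0.19186181] [ 0.8024178  -0.59675375 -0.00242797  0.00217768] [ 8.57369670e-04 -1.02524719e-01  1.95508776e+00 -6.14592912e-04
  1.29552579e+00  1.27993313e+00] [-1.79785987  0.73067803 -2.24644235]
```

View pics/side1.png

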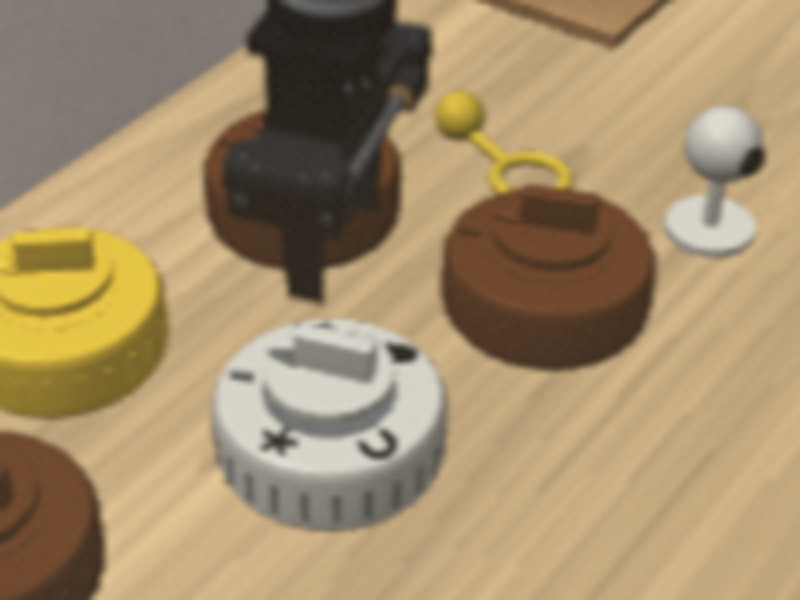

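```bash
python3 - <<'E'
from h import *
import pickle
from scipy.optimize import least_squares
a,b=pickle.load(open('c0.pkl','rb'))
g=lambda p:np.array(p,float)/4+[240,120]-.37
ic=cast(b,g([(242,377),(278,443),(378,443),(402,353)]),.0635)[:,:2];print(ic)
r=least_squares(lambda c:np.hypot(*(ic-c).T)-.061,[.53,.06]);print(r.x,r.fun)
an=np.arctan2(*(ic-r.x).T[::-1]);print(an,an-[0,1.2,2.3,-2.3])
top=cast(b,g([(297,343),(310,328),(378,348),(370,358)]),.11)[:,:2]
f=top[:2].mean(0);k=top[2:].mean(0);print('bar',f,k,np.hypot(*(f-k)),np.arctan2(*(f-k)[::-1]),'axis from bar',k+(f-k)*32/56)
E
```

```text
[[0.58589043 0.08734525]
 [0.52679861 0.12268965]
 [0.47448763 0.08404475]
 [0.51259467 0.00288709]]
[0.53084437 0.06139188] [-0.00014242  0.00043114 -0.00026093  0.00028509]
[ 0.44057619  1.63670247  2.75940207 -1.87316648] [0.44057619 0.43670247 0.45940207 0.42683352]
bar [0.54516015 0.07026255] [0.49777905 0.05682164] 0.04925065066198544 0.2764147876213064 axis from bar [0.52485396 0.06450216]
```

Request:
step_arm:
  commands:
    - {"dx":0,"dy":0.004,"dz":-0.02,"turn":0}
    - {"dx":0,"dy":0,"dz":-0.02,"turn":0}
    - {"dx":0,"dy":0,"dz":-0.015,"turn":0}
    - {"dx":0,"dy":0,"dz":0,"turn":0}
    - {"dx":0,"dy":0,"dz":0,"turn":0}

```text
time: 2.65
position: [0.5313, 0.0581, 0.1419]
eef_rot: [0.802, -0.597, -0.0, 0.0]
wrist_force: [0.5, -0.2, 0.7]
gripper_width: 0.095
```

Request:
step_arm:
  commands:
    - {"dx":0,"dy":0.001,"dz":-0.015,"turn":0}
    - {"dx":0,"dy":0,"dz":-0.012,"turn":0}
    - {"dx":0,"dy":0,"dz":-0.008,"turn":0}
    - {"dx":0,"dy":0,"dz":-0.002,"turn":0}
    - {"dx":0,"dy":0,"dz":0,"turn":0}

```text
time: 3.15
position: [0.5309, 0.0597, 0.1039]
eef_rot: [0.802, -0.597, -0.001, 0.0]
wrist_force: [-0.5, -0.0, 0.7]
gripper_width: 0.0948
```

Request:
step_arm:
  commands:
    - {"dx":0,"dy":0,"dz":0,"turn":0}
    - {"dx":0,"dy":0,"dz":0,"turn":0}
    - {"dx":0,"dy":0,"dz":0,"turn":0}
    - {"dx":0,"dy":0,"dz":0,"turn":0}
    - {"dx":0,"dy":0,"dz":0,"turn":0}
  claw: 140

```text
time: 3.65
position: [0.5313, 0.0596, 0.1049]
eef_rot: [0.802, -0.597, 0.0, -0.0]
wrist_force: [0.7, 0.7, 0.2]
gripper_width: 0.0602
```

Request:
step_arm:
  commands:
    - {"dx":0,"dy":0,"dz":0,"turn":0}
    - {"dx":0,"dy":0,"dz":0,"turn":0}
    - {"dx":0,"dy":0,"dz":0,"turn":0}
    - {"dx":0,"dy":0,"dz":0,"turn":0}
    - {"dx":0,"dy":0,"dz":0,"turn":0}
  claw: 205

```text
time: 4.15
position: [0.5312, 0.0596, 0.1046]
eef_rot: [0.802, -0.597, -0.0, -0.0]
wrist_force: [-0.0, 0.0, -0.6]
gripper_width: 0.0216
```

Request:
step_arm:
  commands:
    - {"dx":0,"dy":0,"dz":0,"turn":0}
    - {"dx":0,"dy":0,"dz":0,"turn":0}
    - {"dx":0,"dy":0,"dz":0,"turn":0}
    - {"dx":0,"dy":0,"dz":0,"turn":0}
    - {"dx":0,"dy":0,"dz":0,"turn":0}
  claw: 255

```text
time: 4.65
position: [0.5314, 0.059, 0.1047]
eef_rot: [0.802, -0.597, 0.001, 0.0]
wrist_force: [1.1, -4.7, -1.0]
gripper_width: 0.0136
```

```bash
python3 - <<'E'
from h import *
b=eyes.capture('side');f=b['frame'];save('side2.png',cv2.resize(f[150:260,270:380],None,fx=5,fy=5,interpolation=cv2.INTER_CUBIC))
s=robot.read_state();print(s['position'],s['eef_rot'],s['wrist_force'],s['ft_torque'],s['gripper_width'])
E
```

```text
[0.53144564 0.05901636 0.1046619 ] [ 8.02515265e-01 -5.96631165e-01  5.85973359e-04  3.98648336e-04] [ 1.74461144 -4.79653294 -1.09156396] [-1.03830614 -0.22660775  0.04549785] 0.014070712990677497
```

View pics/side2.png

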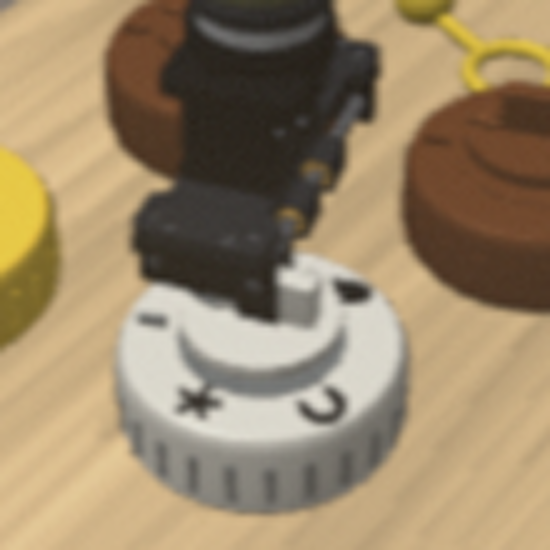

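Request:
step_arm:
  commands:
    - {"dx":0,"dy":-0.0006,"dz":0,"turn":2}
    - {"dx":0,"dy":0,"dz":0,"turn":4}
    - {"dx":0,"dy":0,"dz":0,"turn":5}
    - {"dx":0,"dy":0,"dz":0,"turn":5}
    - {"dx":0,"dy":0,"dz":0,"turn":4}

```text
time: 5.2
position: [0.5316, 0.0585, 0.1047]
eef_rot: [0.895, -0.447, 0.001, 0.0]
wrist_force: [2.6, -4.6, -1.9]
gripper_width: 0.0139
```

Request:
step_arm:
  commands:
    - {"dx":0,"dy":0,"dz":0,"turn":5}
    - {"dx":0,"dy":0,"dz":0,"turn":5}
    - {"dx":0,"dy":0,"dz":0,"turn":5}
    - {"dx":0,"dy":0,"dz":0,"turn":5}
    - {"dx":0,"dy":0,"dz":0,"turn":5}

```text
time: 5.7
position: [0.532, 0.0581, 0.1047]
eef_rot: [0.97, -0.242, 0.001, 0.001]
wrist_force: [4.1, -7.4, -2.4]
gripper_width: 0.0139
```

Request:
step_arm:
  commands:
    - {"dx":0.0003,"dy":-0.0005,"dz":0,"turn":5}
    - {"dx":0.0003,"dy":-0.0005,"dz":0,"turn":5}
    - {"dx":0,"dy":0,"dz":0,"turn":5}
    - {"dx":0,"dy":0,"dz":0,"turn":5}
    - {"dx":0,"dy":0,"dz":0,"turn":5}

```text
time: 6.2
position: [0.5326, 0.0576, 0.1047]
eef_rot: [1.0, -0.027, 0.001, 0.0]
wrist_force: [4.4, -4.8, -1.8]
gripper_width: 0.014
```

Request:
step_arm:
  commands:
    - {"dx":0,"dy":0,"dz":0,"turn":5}
    - {"dx":0,"dy":0,"dz":0,"turn":5}
    - {"dx":0,"dy":0,"dz":0,"turn":5}
    - {"dx":0,"dy":0,"dz":0,"turn":5}
    - {"dx":0,"dy":0,"dz":0,"turn":5}

```text
time: 6.7
position: [0.5331, 0.0577, 0.1047]
eef_rot: [0.982, 0.19, 0.002, 0.001]
wrist_force: [5.8, -3.8, -3.6]
gripper_width: 0.0136
```

Request:
step_arm:
  commands:
    - {"dx":0.0005,"dy":-0.0003,"dz":0,"turn":5}
    - {"dx":0.0004,"dy":-0.0003,"dz":0,"turn":5}
    - {"dx":0,"dy":0,"dz":0,"turn":5}
    - {"dx":0,"dy":0,"dz":0,"turn":5}
    - {"dx":0,"dy":0,"dz":0,"turn":5}

```text
time: 7.2
position: [0.5338, 0.0577, 0.1047]
eef_rot: [0.917, 0.398, 0.002, 0.0]
wrist_force: [4.7, -1.5, -3.5]
gripper_width: 0.0141
```

Request:
step_arm:
  commands:
    - {"dx":0,"dy":0,"dz":0,"turn":5}
    - {"dx":0,"dy":0,"dz":0,"turn":5}
    - {"dx":0,"dy":0,"dz":0,"turn":5}
    - {"dx":0,"dy":0,"dz":0,"turn":5}
    - {"dx":0,"dy":0,"dz":0,"turn":0}

```text
time: 7.7
position: [0.5341, 0.0581, 0.1048]
eef_rot: [0.835, 0.55, 0.002, 0.0]
wrist_force: [4.3, -0.3, -4.7]
gripper_width: 0.0141
```

```bash
python3 - <<'E'
from h import *
b=eyes.capture('top');f=b['frame'];save('top3.png',cv2.resize(f[160:266,250:366],None,fx=5,fy=5,interpolation=cv2.INTER_CUBIC))
s=robot.read_state();print(s['time'],s['position'],s['eef_rot'],s['wrist_force'],s['ft_torque'],s['q'])
print(-1.2796,2*np.arctan2(s['eef_rot'][1],s['eef_rot'][0]))
E
```

```text
7.75 [0.53406457 0.05810917 0.10474811] [8.35201695e-01 5.49939675e-01 2.07769622e-03 4.07076816e-04] [ 5.14221463  0.15488775 -3.8789851 ] [-0.1553806  -1.20908959  0.07080599] [ 7.64314973e-03 -5.64566592e-03  2.01863501e+00  1.74613885e-03
  1.12467341e+00 -1.15769413e+00]
-1.2796 1.164586968417913
```

View pics/top3.png

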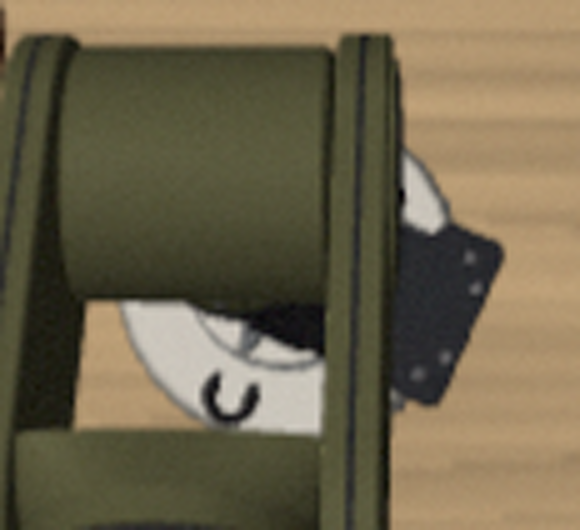

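Request:
step_arm:
  commands:
    - {"dx":0.0005,"dy":0,"dz":-0.0005,"turn":0}
    - {"dx":0,"dy":0,"dz":-0.0005,"turn":0}
    - {"dx":0,"dy":0,"dz":-0.0005,"turn":0}
    - {"dx":0,"dy":0,"dz":0,"turn":0}
    - {"dx":0,"dy":0,"dz":0,"turn":0}

```text
time: 8.25
position: [0.5342, 0.058, 0.1038]
eef_rot: [0.835, 0.55, 0.001, 0.0]
wrist_force: [5.2, 2.2, 0.6]
gripper_width: 0.0135
```

Request:
step_arm:
  commands:
    - {"dx":0,"dy":0,"dz":-0.0003,"turn":0}
    - {"dx":0,"dy":0,"dz":-0.0004,"turn":0}
    - {"dx":0,"dy":0,"dz":-0.0003,"turn":0}
    - {"dx":0,"dy":0,"dz":0,"turn":0}
    - {"dx":0,"dy":0,"dz":0,"turn":0}

```text
time: 8.75
position: [0.5342, 0.058, 0.103]
eef_rot: [0.835, 0.55, 0.001, 0.0]
wrist_force: [4.6, 2.0, 1.2]
gripper_width: 0.0141
```

Request:
step_arm:
  commands:
    - {"dx":0.0004,"dy":0,"dz":-0.0005,"turn":0}
    - {"dx":0.0004,"dy":0,"dz":-0.0005,"turn":0}
    - {"dx":0,"dy":0,"dz":0,"turn":0}
    - {"dx":0,"dy":0,"dz":0,"turn":0}
    - {"dx":0,"dy":0,"dz":0,"turn":0}

```text
time: 9.25
position: [0.5344, 0.0579, 0.1017]
eef_rot: [0.835, 0.55, 0.001, -0.0]
wrist_force: [3.5, 3.8, 4.5]
gripper_width: 0.0139
```

Request:
step_arm:
  commands:
    - {"dx":0,"dy":0,"dz":-0.0005,"turn":0}
    - {"dx":0,"dy":0,"dz":0,"turn":0}
    - {"dx":0,"dy":0,"dz":0,"turn":0}
    - {"dx":0,"dy":0,"dz":0,"turn":0}
    - {"dx":0,"dy":0,"dz":0,"turn":0}

```text
time: 9.75
position: [0.5345, 0.0579, 0.1012]
eef_rot: [0.835, 0.55, 0.001, -0.0]
wrist_force: [3.9, 4.4, 5.0]
gripper_width: 0.0142
```

Request:
step_arm:
  commands:
    - {"dx":0,"dy":-0.0003,"dz":-0.0003,"turn":0.7}
    - {"dx":0,"dy":0,"dz":0,"turn":0.7}
    - {"dx":0,"dy":0,"dz":0,"turn":0.7}
    - {"dx":0,"dy":0,"dz":0,"turn":0.7}
    - {"dx":0,"dy":0,"dz":0,"turn":0.7}

```text
time: 10.25
position: [0.5346, 0.0579, 0.1011]
eef_rot: [0.818, 0.575, 0.001, -0.0]
wrist_force: [3.5, 4.9, 5.4]
gripper_width: 0.0141
```

Request:
step_arm:
  commands:
    - {"dx":0,"dy":0,"dz":0,"turn":0.6}
    - {"dx":0,"dy":0,"dz":0,"turn":0.6}
    - {"dx":0,"dy":0,"dz":0,"turn":0.6}
    - {"dx":0,"dy":0,"dz":0,"turn":0.6}
    - {"dx":0,"dy":0,"dz":0,"turn":0.6}

```text
time: 10.75
position: [0.5346, 0.058, 0.1011]
eef_rot: [0.803, 0.596, 0.001, -0.0]
wrist_force: [4.1, 5.4, 5.5]
gripper_width: 0.0141
```

Request:
step_arm:
  commands:
    - {"dx":0,"dy":0.0003,"dz":0,"turn":0.6}
    - {"dx":0,"dy":0,"dz":0,"turn":0.6}
    - {"dx":0,"dy":0,"dz":0,"turn":0.6}
    - {"dx":0,"dy":0,"dz":0,"turn":0.6}
    - {"dx":0,"dy":0,"dz":0,"turn":0.6}

```text
time: 11.25
position: [0.5346, 0.0581, 0.1011]
eef_rot: [0.787, 0.617, 0.001, -0.0]
wrist_force: [4.6, 5.3, 5.2]
gripper_width: 0.0141
```

Request:
step_arm:
  commands:
    - {"dx":0.0003,"dy":0.0005,"dz":0,"turn":0.6}
    - {"dx":0,"dy":0,"dz":0,"turn":0.6}
    - {"dx":0,"dy":0,"dz":0,"turn":0.6}
    - {"dx":0,"dy":0,"dz":0,"turn":0.6}
    - {"dx":0,"dy":0,"dz":0,"turn":0.6}

```text
time: 11.75
position: [0.5347, 0.0583, 0.1011]
eef_rot: [0.77, 0.637, 0.001, -0.0]
wrist_force: [3.7, 3.3, 5.7]
gripper_width: 0.014
```

Request:
step_arm:
  commands:
    - {"dx":0.0003,"dy":0.0003,"dz":0,"turn":0.6}
    - {"dx":0,"dy":0,"dz":0,"turn":0.6}
    - {"dx":0,"dy":0,"dz":0,"turn":0.6}
    - {"dx":0,"dy":0,"dz":0,"turn":0.6}
    - {"dx":0,"dy":0,"dz":0,"turn":0.6}

```text
time: 12.25
position: [0.5348, 0.0585, 0.101]
eef_rot: [0.754, 0.657, 0.0, -0.0]
wrist_force: [2.7, 4.7, 7.3]
gripper_width: 0.014
```

Request:
step_arm:
  commands:
    - {"dx":0,"dy":0.0003,"dz":0,"turn":0.6}
    - {"dx":0,"dy":0,"dz":0,"turn":0.6}
    - {"dx":0,"dy":0,"dz":0,"turn":0.6}
    - {"dx":0,"dy":0,"dz":0,"turn":0.6}
    - {"dx":0,"dy":0,"dz":0,"turn":0.6}

```text
time: 12.75
position: [0.5348, 0.0586, 0.101]
eef_rot: [0.736, 0.677, 0.0, -0.0]
wrist_force: [2.9, 2.4, 5.6]
gripper_width: 0.0135
```

```bash
python3 - <<'E'
from h import *
s=robot.read_state();e=s['eef_rot'];print(s['time'],s['position'],s['wrist_force'],s['ft_torque'],2*np.arctan2(e[1],e[0])+1.5708-.44)
E
```

```text
12.75 [0.5348259  0.05861188 0.10097991] [2.87934989 2.37843656 5.57778724] [ 0.63817144 -0.55495571 -0.16154915] 2.6180526440448
```

Request:
step_arm:
  commands:
    - {"dx":0,"dy":0,"dz":0,"turn":0.6}
    - {"dx":0,"dy":0,"dz":0,"turn":0.6}
    - {"dx":0,"dy":0,"dz":0,"turn":0.6}
    - {"dx":0,"dy":0,"dz":0,"turn":0.4}
    - {"dx":0,"dy":0,"dz":0,"turn":0}

```text
time: 13.25
position: [0.5349, 0.0586, 0.101]
eef_rot: [0.723, 0.691, 0.0, -0.0]
wrist_force: [2.0, 4.0, 6.7]
gripper_width: 0.0138
```

Request:
step_arm:
  commands:
    - {"dx":0,"dy":0,"dz":0,"turn":-4}
    - {"dx":0,"dy":0,"dz":0,"turn":-5}
    - {"dx":0,"dy":0,"dz":0,"turn":-5}
    - {"dx":0,"dy":0,"dz":0,"turn":-5}
    - {"dx":0,"dy":0,"dz":0,"turn":-2}

```text
time: 13.75
position: [0.5347, 0.0581, 0.1009]
eef_rot: [0.837, 0.547, -0.0, 0.0]
wrist_force: [2.1, 0.0, 7.0]
gripper_width: 0.0141
```

Request:
step_arm:
  commands:
    - {"dx":0,"dy":0,"dz":0,"turn":-0.5}
    - {"dx":0,"dy":0,"dz":0,"turn":-0.6}
    - {"dx":0,"dy":0,"dz":0,"turn":-0.6}
    - {"dx":0,"dy":0,"dz":0,"turn":-0.6}
    - {"dx":0,"dy":0,"dz":0,"turn":-0.6}

```text
time: 14.25
position: [0.5346, 0.0581, 0.1008]
eef_rot: [0.85, 0.526, -0.0, 0.0]
wrist_force: [1.8, 1.2, 5.7]
gripper_width: 0.014
```

Request:
step_arm:
  commands:
    - {"dx":0,"dy":0,"dz":0,"turn":-0.6}
    - {"dx":0,"dy":0,"dz":0,"turn":-0.6}
    - {"dx":0,"dy":0,"dz":0,"turn":-0.6}
    - {"dx":0,"dy":0,"dz":0,"turn":-0.6}
    - {"dx":0,"dy":0,"dz":0,"turn":-0.6}

```text
time: 14.75
position: [0.5344, 0.0581, 0.0998]
eef_rot: [0.864, 0.504, -0.0, 0.0]
wrist_force: [4.3, -1.3, -0.6]
gripper_width: 0.014
```

Request:
step_arm:
  commands:
    - {"dx":0,"dy":0,"dz":0,"turn":-0.4}
    - {"dx":0,"dy":0,"dz":0,"turn":-0.4}
    - {"dx":0,"dy":0,"dz":0,"turn":0}
    - {"dx":0,"dy":0,"dz":0,"turn":0}
    - {"dx":0,"dy":0,"dz":0,"turn":0}

```text
time: 15.25
position: [0.5344, 0.0582, 0.1]
eef_rot: [0.867, 0.498, -0.0, 0.0]
wrist_force: [3.7, -3.9, -3.0]
gripper_width: 0.0141
```

```bash
python3 - <<'E'
from h import *
s=robot.read_state();e=s['eef_rot'];print(s['time'],s['position'],s['wrist_force'],s['ft_torque'],2*np.arctan2(e[1],e[0])+1.5708-.44)
E
```

```text
15.25 [0.53439711 0.05822522 0.10004252] [ 3.70575057 -3.92566604 -2.98465785] [-0.57451236 -1.18098586  0.04275988] 2.1733595973985316
```

Request:
step_arm:
  commands:
    - {"dx":0,"dy":0,"dz":-0.0004,"turn":0}
    - {"dx":0,"dy":0,"dz":-0.0004,"turn":0}
    - {"dx":0,"dy":0,"dz":-0.0004,"turn":0}
    - {"dx":0,"dy":0,"dz":-0.0004,"turn":0}
    - {"dx":0,"dy":0,"dz":0,"turn":0}

```text
time: 15.75
position: [0.5345, 0.0583, 0.0988]
eef_rot: [0.867, 0.498, -0.0, 0.0]
wrist_force: [2.1, -4.7, 1.2]
gripper_width: 0.0143
```

Request:
step_arm:
  commands:
    - {"dx":0,"dy":0,"dz":-0.0003,"turn":0}
    - {"dx":0,"dy":0,"dz":-0.0003,"turn":0}
    - {"dx":0,"dy":0,"dz":-0.0003,"turn":0}
    - {"dx":0,"dy":0,"dz":-0.0003,"turn":0}
    - {"dx":0,"dy":0,"dz":0,"turn":0}

```text
time: 16.25
position: [0.5345, 0.0584, 0.0974]
eef_rot: [0.867, 0.498, -0.0, 0.0]
wrist_force: [1.8, -4.3, 1.1]
gripper_width: 0.014
```

Request:
step_arm:
  commands:
    - {"dx":0,"dy":0,"dz":-0.0003,"turn":0}
    - {"dx":0,"dy":0,"dz":-0.0003,"turn":0}
    - {"dx":0,"dy":0,"dz":-0.0002,"turn":0}
    - {"dx":0,"dy":0,"dz":0,"turn":0}
    - {"dx":0,"dy":0,"dz":0,"turn":0}

```text
time: 16.75
position: [0.5345, 0.0583, 0.0967]
eef_rot: [0.867, 0.498, -0.0, 0.0]
wrist_force: [1.2, -4.8, 0.9]
gripper_width: 0.0136
```

Request:
step_arm:
  commands:
    - {"dx":0,"dy":0,"dz":-0.0002,"turn":0}
    - {"dx":0,"dy":0,"dz":-0.0002,"turn":0}
    - {"dx":0,"dy":0,"dz":0,"turn":0}
    - {"dx":0,"dy":0,"dz":0,"turn":0}
    - {"dx":0,"dy":0,"dz":0,"turn":0}

```text
time: 17.25
position: [0.5346, 0.0584, 0.0967]
eef_rot: [0.867, 0.498, -0.0, 0.0]
wrist_force: [1.2, -5.4, 2.9]
gripper_width: 0.0137
```

Request:
step_arm:
  commands:
    - {"dx":0,"dy":0,"dz":-0.0002,"turn":0}
    - {"dx":0,"dy":0,"dz":-0.0002,"turn":0}
    - {"dx":0,"dy":0,"dz":0,"turn":0}
    - {"dx":0,"dy":0,"dz":0,"turn":0}
    - {"dx":0,"dy":0,"dz":0,"turn":0}

```text
time: 17.75
position: [0.5347, 0.0584, 0.0967]
eef_rot: [0.867, 0.498, -0.0, 0.0]
wrist_force: [-0.5, -5.2, 5.2]
gripper_width: 0.0141
```

Request:
step_arm:
  commands:
    - {"dx":0,"dy":0,"dz":-0.0002,"turn":0}
    - {"dx":0,"dy":0,"dz":-0.0001,"turn":0}
    - {"dx":0,"dy":0,"dz":0,"turn":0}
    - {"dx":0,"dy":0,"dz":0,"turn":0}
    - {"dx":0,"dy":0,"dz":0,"turn":0}

```text
time: 18.25
position: [0.5347, 0.0584, 0.0967]
eef_rot: [0.867, 0.498, -0.0, 0.0]
wrist_force: [-1.6, -4.7, 5.9]
gripper_width: 0.014
```

Request:
step_arm:
  commands:
    - {"dx":0,"dy":0,"dz":0,"turn":0}
    - {"dx":0,"dy":0,"dz":0,"turn":0}
    - {"dx":0,"dy":0,"dz":0,"turn":0}
    - {"dx":0,"dy":0,"dz":0,"turn":0}
    - {"dx":0,"dy":0,"dz":0,"turn":0}
  claw: 130

```text
time: 18.75
position: [0.5343, 0.0588, 0.0953]
eef_rot: [0.867, 0.498, -0.0, -0.0]
wrist_force: [-0.9, -0.7, 0.2]
gripper_width: 0.0454
```

Request:
step_arm:
  commands:
    - {"dx":0,"dy":0,"dz":0.01,"turn":0}
    - {"dx":0,"dy":0,"dz":0.02,"turn":0}
    - {"dx":0,"dy":0,"dz":0.03,"turn":0}
    - {"dx":0,"dy":0,"dz":0.04,"turn":0}
    - {"dx":0,"dy":0,"dz":0.04,"turn":0}

```text
time: 19.25
position: [0.5343, 0.0586, 0.2375]
eef_rot: [0.867, 0.498, -0.0, -0.0]
wrist_force: [1.1, -0.4, 0.6]
gripper_width: 0.0464
```

Request:
step_arm:
  commands:
    - {"dx":-0.01,"dy":-0.04,"dz":0,"turn":0}
    - {"dx":-0.01,"dy":-0.045,"dz":0,"turn":0}
    - {"dx":-0.01,"dy":-0.045,"dz":0,"turn":0}
    - {"dx":-0.01,"dy":-0.045,"dz":0,"turn":0}
    - {"dx":-0.01,"dy":-0.045,"dz":0,"turn":0}

```text
time: 19.75
position: [0.4841, -0.163, 0.2368]
eef_rot: [0.867, 0.498, 0.001, 0.001]
wrist_force: [1.6, -0.4, -0.2]
gripper_width: 0.0468
```

Request:
step_arm:
  commands:
    - {"dx":-0.01,"dy":-0.045,"dz":0,"turn":0}
    - {"dx":-0.01,"dy":-0.045,"dz":0,"turn":0}
    - {"dx":-0.01,"dy":-0.045,"dz":0,"turn":0}
    - {"dx":-0.01,"dy":-0.02,"dz":0,"turn":0}
    - {"dx":0,"dy":0,"dz":0,"turn":0}

```text
time: 20.25
position: [0.4436, -0.3189, 0.2364]
eef_rot: [0.868, 0.496, -0.0, 0.0]
wrist_force: [-0.1, -0.3, -0.4]
gripper_width: 0.0462
```

```bash
python3 - <<'E'
from h import *
a=eyes.capture('top');b=eyes.capture('side')
A=cv2.resize(a['frame'][172:256,264:352],(396,378),interpolation=cv2.INTER_CUBIC);B=cv2.resize(b['frame'][190:260,283:360],(396,378),interpolation=cv2.INTER_CUBIC)
save('end.png',np.hstack([A,B]));save('endtop.png',a['frame'])
s=robot.read_state();print(s['time'],s['position'],s['wrist_force'])
E
```

```text
20.35 [ 0.44465973 -0.31641078  0.23614187] [ 0.52847666 -0.60577841 -0.22442815]
```

View pics/end.png

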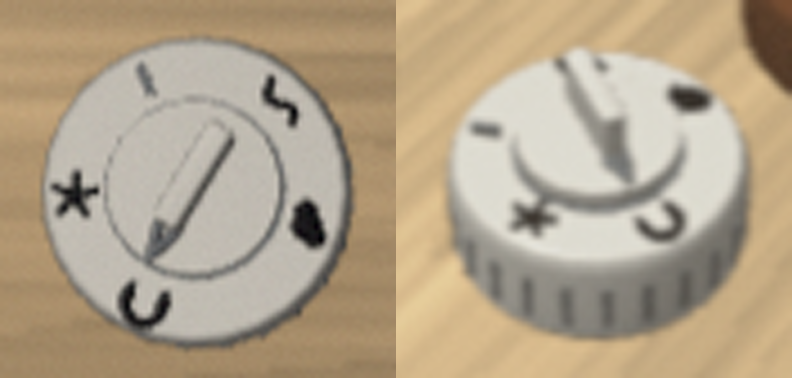

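View pics/endtop.png

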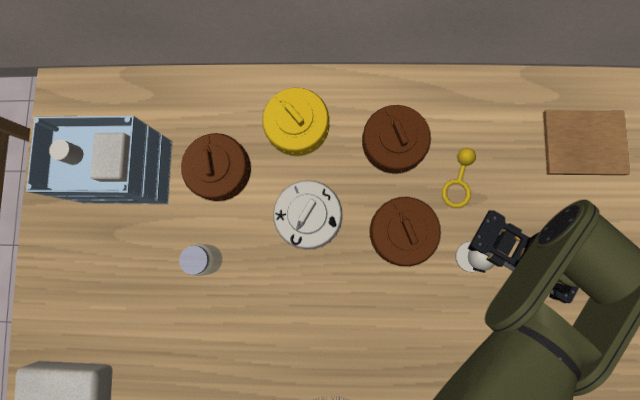

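The selector sits lower, with its arrow at (150,255) in the left crop, a little to the star side of the moon. The other objects are where they were, and the gripper is parked well above the monitor camera, touching nothing.

```bash
python3 -c "
from rig import robot
print(robot.job_done())"
```

```text
the job is handed in; nothing more can be done
None
```

The white sound soother is set to the moon and its selector is pushed fully home. I handed the job in at about 20 s; the interface gave no verdict.

- **Turning:** I gripped the bar and turned it counterclockwise, the shorter way, about 140° to the moon.
- **Finding the slot:** I pressed lightly (about 5 to 7 N) and searched. The counterclockwise side had nothing out to about 0.36 rad. On the clockwise side, about 0.1 rad from the icon, the down force fell from about 6 N to about 0.
- **Pushing home:** The selector then slid down at about 1 N and stopped hard. The tool had gone down 8.0 mm in all. It did not move further under 5.9 N.
- **Last checks:** The final pictures show the arrow just beside the moon and the selector sitting lower. The other things on the dresser look unmoved, and the gripper is open and well clear of everything.
- **Disagreements:** The two cameras differed by about 4 mm on the turning axis. Because of that, the gripper carried sideways forces, mostly 4 to 6 N and 8.5 N at the highest reading, which I partly corrected along the way.

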